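Set the mitre box to 45 degrees and load the edging

ROBOT

A 6-joint arm with a two-finger parallel gripper is mounted at the origin on a cart in front of the work surface, level with it; the furniture and walls round the work are solid. World frame = base frame: x ahead of the robot, y to its left, z up, the work surface at z = 0. Lengths are in m, angles in rad, forces in N, time in s.
With the tool pointing down it reaches from about 0.275 to 0.75 m from the base axis. Payload 10.2 kg.
Tool frame: the origin (TCP) lies at the very end of the fingers, on their centre line; the grasp point (between the pads) lies 19 mm behind it; z points along the fingers, y is the line along which they close (so a half turn about z gives the same grasp; the last joint's range is limited). The gripper opens to 85 mm and grips with 20 to 120 N. Pads are 22 mm wide; open, the fingers measure 114 mm over their backs; the gripper's body (76 mm by 85 mm) begins 54 mm behind the grasp point. The pads swing forward as they close: fully open they stand 13 mm farther back than shut.
Start: joints at [0.982, 0.313, 1.498, -0, 1.331, -0.223], TCP at [0.188, 0.49, 0.231] pointing down, gripper open.
Joint ranges: [-2.94, 2.94], [-0.97, 2.17], [0.19, 2.56], [-1.23, 4.37], [0.02, 3.11], [-2.88, 2.88]. Speed limits (rad/s): [2.39, 2.39, 3.01, 3.14, 3.14, 3.14].

INTERFACE

Orientations are given as [roll, pitch, yaw] about the fixed x, y, z axes, in that order (R = Rz(yaw) Ry(pitch) Rx(roll)).
In Python, from rig import read_state, grab_frame, camera_info, finish_job, cut_out gives the robot as it stands. The module is installed in compiled form; this text tells all that it offers.
- The arm moves only by the tool play_rows, never from a script. Its argument "steps" is a list of rows, each a list of 3 entries, a list of its own where there are three numbers: the turn, a rotation vector about the tool's x, y, z in rad, then the shift along the tool's x, y, z in m, then the gripper command: -1 is fully open, 1 is shut, values between are in proportion. In form: [[[wx, wy, wz], [x, y, z], grip], ...]. A call has 1 to 20 rows; each row is the pose to reach, as a shift and turn from the pose commanded when the call began, along the tool's axes at that moment; what a row does not reach only later rows make up. A row lasts 1/10 s, in which the tool goes at most 50 mm and 8.59 degrees, less where a joint would pass 70% of its speed; a pose out of reach is approached as far as the arm can. A call with a gripper value outside its range is refused whole. The fingers move at their own pace and stop on an object; "force" is the grip in N (left out, the last holds). Time passes only in rows, so rows that repeat a pose let the fingers close. It gives the time, the measured TCP pose, the force, the opening and the grip force at its end, in the units of the state.
- read_state(): the state, without advancing time (a new reading comes with each control period).
- grab_frame(name): name is "side" or "top" or "wrist"; returns (picture, depth): 400x640x3 uint8, red, green, blue; 400x640 float32, m along the optical axis (not along the pixel's ray), 0 where there is no reading.
- camera_info(name): a dict with "K" (3x3 intrinsics, pixels), "eye" and "orientation" of the camera in the world. Camera axes: x right, y up, looking along -z (the intrinsics and any distortion apply to the point x, -y, -z); pixel columns grow to the right and rows downward; lengths in m; the calibration is good to about 2 mm. A picture is of the moment at which its call begins: read the wrist's pose just before it. camera_info takes no time and is no camera call; for the wrist camera it gives the pose at the moment of the call.
- finish_job(): hands the job in; it is judged then, once.
Trained networks look in the newest picture that a camera, given by its name, has taken for a name from the list of things; names that differ only in an ending like _2 or _b are one class to them, and where a whole thing is asked for, a point or a joint stands for the part that bears it (a point fixed in the world has none). Each returns a list of dicts, best first, with "confidence" (0 to 1); they miss things now and then, are a little off and sometimes report something else, mostly with a low value. They report only what shows in the picture. A call takes as long as a camera call.
- cut_out(name, camera): "region" (400x640 bool, what is visible of it) and "box" ([centre column, centre row, width, height] in pixels, round what is visible of it).
The state is a dict: "t": time; "joint_pos": joint angles; "joint_vel": joint speeds; "joint_efforts": joint torques, N m; "ee_pos": TCP position; "orientation": TCP orientation; "contact_force": force on the tool from outside, world axes, zero at the start; "torque": the same for the moment, N m; "grip_width": opening from 0.0 (shut) to 1.0 (fully open); "grasp_force": force on a finger pad.
Only numpy, scipy, OpenCV 4.12 (cv2) and the standard library are available. Lean on these libraries where they do the work, as an engineer would, in place of code of your own. Each camera call takes 0.05 s, during which the arm holds its last target. There are 200 camera calls.

TASK

Get the mitre box ready for its next cut. Swing its arm by the knob into the 45-degree click stop on the right-hand side (as seen from the robot) and then push the thumb slide in the arm fully towards the knob so that the arm is locked there. Also lay the longer of the two wooden edging strips on the bed, right way up, with its flat back against the fence and its left end up against the length stop; do not shift the stop, and leave the other things on the worktop where they are.

Things in the scene. Friction and masses are not known exactly. Their poses are not given: they have to be found in the camera images.
- mitre_base: Grey and bare-metal mitre box, 295 mm wide, screwed to the worktop. Origin on the worktop below the arm's pivot; x to the back, y to its left (seen from the robot). Bed (tables and round turntable, flush) at z = 30 mm, x -22 to +24, y -125 to +170 mm. In front: a flat quadrant, radius 125 mm, with a notched rim. A spring plunger under the arm clicks into the notches.
- fence_gap (a point): Middle of the gap in the fence, in the plane of the fence's front face (x = +15 mm in mitre_base), on the bed. The fence is an upright plate 8 mm thick, up to z = 68 mm, in two halves: y from +36 to +170 mm and from -125 to -36 mm; a finger fits in the open 72 mm gap between them. Axes as mitre_base.
- mitre_arm (a joint): Angle of the swinging arm (rad). 0: square to the fence, knob at -x of mitre_base; positive: knob swung to the robot's right (-y). Click stops at -0.785, -0.393, 0, 0.393, 0.785; hard limits +-0.92. Leaving a stop takes some 3 to 6 N at the knob, between stops about 1 N (it stays where it is left); within about 2 degrees of a stop it is drawn in.
- knob_grip (a point): Middle of the arm's upright round black knob: 28 mm in diameter, z = 41 to 78 mm, 166 mm from the pivot; this point is at z = 60 mm. Site axes: x along the arm to the pivot, y across the arm. The arm is 56 mm wide. Two slotted upright saw guides (12 x 19 mm, top at z = 97 mm) stand on it: 129 mm from the pivot (37 mm inwards of the knob) and 67 mm behind the pivot.
- slide_nub (a point): Centre of the top (z = 40 mm) of the black ridged thumb slide, flush in a trough in the arm; open, 92 mm from the pivot. Nub 8 mm long along the arm, 24 wide, 10 high. The trough is 44 mm wide, floor at z = 30, cheeks up to z = 40 mm; it is open and level towards the pivot, so closed fingers fit in behind the nub and push it outwards. Axes: x along the arm to the pivot.
- lock_slide (a joint): Travel of the thumb slide (m): 0 open (pivot side), 0.012 locked (knob side). About 2 N to slide; it stays where it is left. Its bolt enters the rim only when the arm rests in a click stop; elsewhere it is blocked at about 0.006. Locked, the arm keeps about half a degree of play.
- stop_face (a point): Middle of the length stop's end face, which looks to the right (-y of mitre_base), 100 to 140 mm left of the pivot, 16 mm above the bed. The stop is a dark metal block 26 mm deep, its cap up to z = 77 mm, clamped on the left half of the fence; the clamp slips at about 60 N, so push against it gently. Axes as mitre_base.
- edging_long: The longer strip of pale wood edging: 200 mm long (along its y), 28 mm wide (x), 32 mm high, about 110 g. Origin: centre of its flat underside. Its flat back face is at x = +14 mm; the upper front edge (-x side) is rounded with a 14 mm radius, the front is upright up to 18 mm. It lies right way up.
- edging_back (a point): Centre of the flat back face of the longer strip (x = +14 mm, 16 mm up), axes as the strip's.
- edging_left_end (a point): Centre of the longer strip's end at its +y (100 mm from the middle, 16 mm up): the end that meets the stop when the flat back is at the fence. Axes as the strip's.
- edging_short: The shorter strip of the same edging, 110 mm long, 28 x 32 mm, a bystander. Origin: centre of its underside, y along its length. The two strips swap places from one start to the next.
- sealant: Bystander: a sealant cartridge standing upright, 50 mm in diameter, 319 mm tall, between the strips and the mitre box. Origin: centre of its foot.
- masking_tape: Bystander: a roll of masking tape lying flat, 104 mm across, 25 mm high. Origin: centre of its underside.
- filler_tub: Bystander: a white round tub with a blue lid, 121 mm across, 98 mm high. Origin: centre of its underside.

How it is judged:
On the way, in this order (a step that is already met when the one before it is completed fails the run):
1. the arm rests in the 45-degree click stop on the right (value of joint mitre_arm between 0.7554 and 0.8154 rad and velocity of joint mitre_arm between -0.1 and 0.1 rad/s), for 0.2 s.
2. the thumb slide is pushed home and locks the arm (value of joint lock_slide above 0.0105 m), for 0.2 s.
At the end, for the whole second after the job is handed in: Arm at 45 degrees right within 0.02 rad, thumb slide locked (over 10.5 of 12 mm); the longer strip flat and upright on the bed, back within 3 mm of the fence and parallel within 0.03 rad, left end within 3 mm of the stop, at rest; stop shifted by less than 3 mm (value of joint mitre_arm between 0.7654 and 0.8054 rad and value of joint lock_slide above 0.0105 m and x of edging_back in the frame of mitre_base between 0.012 and 0.018 m and z of edging_long in the frame of mitre_base between 0.027 and 0.033 m and y of edging_left_end in the frame of stop_face between -0.003 and 0.003 m and angle between the y axis of edging_long and the y axis of mitre_base, either way round below 0.03 rad and angle between edging_long's own z axis and vertical below 0.05 rad and linear speed of edging_long below 0.01 m/s and distance of stop_face from where it was at the start of the episode below 0.003 m); the robot touches nothing.
It fails at once if the sealant cartridge is shifted by 20 mm or tipped by 0.3 rad (distance of sealant from where it was at the start of the episode above 0.02 m or angle between sealant's own z axis and vertical above 0.3 rad).
It fails at once if the roll of tape or the filler tub is shifted by 20 mm or tipped by 0.3 rad (distance of any of masking_tape, filler_tub from where it was at the start of the episode above 0.02 m or angle between any of masking_tape, filler_tub's own z axis and vertical above 0.3 rad).
It fails at once if the shorter strip is shifted by 20 mm or tipped by 0.3 rad (distance of edging_short from where it was at the start of the episode above 0.02 m or angle between edging_short's own z axis and vertical above 0.3 rad).
It fails at once if the length stop is shifted by 3 mm (distance of stop_face from where it was at the start of the episode above 0.003 m).
It also fails if it takes over 59 s, if anything falls off the work surface, if the arm or the gripper's body presses on something with over 40 N, if the wrist force passes 120 N, or if a joint passes its speed limit or range.

## Working session

There is one attempt and no reset: what is moved stays moved. The work goes in short steps, Python scripts to look and compute and a tool call to move; the robot and the scene stay as the last step left them, time stands still between calls to the robot, and variables do not carry over. Pictures are saved under pics/ and viewed, at most 10 in all, crops included, and the job is handed in when it is done.

Besides the shell and the picture viewer there is one more tool, called after "Request:" by a JSON object that holds its "name" and its "arguments", one argument or row to a line. play_rows: Moves the arm, as the interface text tells. Its arguments: {"type":"object","properties":{"steps":{"type":"array"},"force":{"type":"number"}},"required":["steps"]}

```bash
mkdir -p pics; ls
python3 - <<'E'
from rig import *
import cv2, numpy as np
s=read_state();print(s)
for c in ["side","top"]:
    i=camera_info(c);print(c,i)
    p,d=grab_frame(c);cv2.imwrite(f"pics/{c}0.png",p[:,:,::-1]);np.save(f"{c}0.npy",d)
    print((d>0).mean())
    for n in ["mitre_base","mitre_arm","edging_long","edging_short","sealant","masking_tape","filler_tub","slide_nub","stop_face","knob_grip"]:
        try:
            r=cut_out(n,c)
            print(n,[(round(x["confidence"],2),np.round(x["box"]).tolist()) for x in r[:3]])
        except Exception as e: print(n,e)
E
```

```text
pics
{'t': 0.0, 'joint_pos': array([ 9.81621219e-01,  3.13442132e-01,  1.49844237e+00, -1.25345527e-05,
        1.33099691e+00, -2.23385365e-01]), 'joint_vel': array([-0.00128186, -0.00055931,  0.00096311,  0.00098448, -0.00161635,
       -0.00049428]), 'joint_efforts': array([ 1.81076421e-04, -4.12261891e+01, -2.59752649e+01, -6.26517658e-05,
        4.02520862e-03, -1.36655325e-05]), 'ee_pos': array([0.18764513, 0.49004316, 0.23073711]), 'orientation': array([-3.14033322e+00, -2.73631987e-04,  2.77580572e+00]), 'contact_force': array([-0.40469942, -0.0635208 ,  0.10613429]), 'torque': array([ 0.02529632, -0.02478351,  0.02768386]), 'grasp_force': 0.0, 'grip_width': 1.0001787785433083}
side {'K': array([[436.86617187,   0.        , 313.15896188],
       [  0.        , 436.86617187, 196.28637403],
       [  0.        ,   0.        ,   1.        ]]), 'eye': array([0.26897956, 1.2783859 , 0.86538218]), 'orientation': array([ 1.03129828, -0.02477577, -2.96133083])}
0.99508203125
mitre_base [(0.67, [277.0, 263.0, 86.0, 81.0])]
mitre_arm [(0.76, [275.0, 252.0, 84.0, 45.0])]
edging_long [(
[... 621 characters left out ...]
86,  0.006554  , -1.73743227])}
0.9959296875
mitre_base [(0.85, [234.0, 194.0, 79.0, 62.0])]
mitre_arm [(0.9, [246.0, 196.0, 46.0, 59.0]), (0.69, [395.0, 209.0, 48.0, 28.0])]
edging_long [(0.73, [394.0, 208.0, 52.0, 31.0])]
edging_short [(0.81, [384.0, 174.0, 27.0, 19.0])]
sealant [(0.77, [336.0, 170.0, 17.0, 41.0]), (0.31, [442.0, 161.0, 32.0, 38.0])]
masking_tape [(0.78, [330.0, 226.0, 31.0, 26.0])]
filler_tub [(0.93, [441.0, 161.0, 32.0, 38.0]), (0.21, [331.0, 225.0, 31.0, 28.0])]
slide_nub [(0.23, [393.0, 207.0, 56.0, 29.0])]
stop_face [(0.65, [199.0, 197.0, 14.0, 14.0]), (0.2, [443.0, 161.0, 38.0, 38.0])]
knob_grip [(0.91, [248.0, 194.0, 48.0, 60.0]), (0.25, [334.0, 166.0, 16.0, 49.0])]
```

```bash
cat > h.py <<'E'
from rig import *
import cv2, numpy as np
from scipy.spatial.transform import Rotation as Ro
def cam(c):
    i=camera_info(c); return i["K"],np.array(i["eye"]),Ro.from_euler("xyz",i["orientation"]).as_matrix()
def cloud(d,ci):
    K,e,R=ci; v,u=np.mgrid[:d.shape[0],:d.shape[1]]
    P=np.stack([(u-K[0,2])/K[0,0]*d,-(v-K[1,2])/K[1,1]*d,-d],-1)
    return P@R.T+e
def onz(uv,z,ci):
    K,e,R=ci; uv=np.atleast_2d(np.array(uv,float))
    r=np.stack([(uv[:,0]-K[0,2])/K[0,0],-(uv[:,1]-K[1,2])/K[1,1],-np.ones(len(uv))],-1)@R.T
    return e+r*((z-e[2])/r[:,2])[:,None]
def proj(P,ci):
    K,e,R=ci; q=(np.atleast_2d(P)-e)@R
    return np.stack([K[0,2]-K[0,0]*q[:,0]/q[:,2],K[1,2]+K[1,1]*q[:,1]/q[:,2]],-1)
E
python3 - <<'E'
from h import *
t=cv2.imread("pics/top0.png")[130:260,180:480]; s=cv2.imread("pics/side0.png")[110:320,210:400]
a=cv2.resize(t,(690,299),interpolation=cv2.INTER_CUBIC);b=cv2.resize(s,(271,300),interpolation=cv2.INTER_CUBIC)
o=np.zeros((599,690,3),np.uint8);o[:299]=a;o[299:,:271]=b;cv2.imwrite("pics/v1.png",o)
d=np.load("top0.npy");ci=cam("top");C=cloud(d,ci)
grab_frame("top")
for n in ["mitre_base","edging_long","edging_short","sealant","masking_tape","filler_tub","stop_face","mitre_arm"]:
    r=cut_out(n,"top")
    if not r: print(n,"none");continue
    P=C[r[0]["region"]&(d>0)]
    print(n,P.shape,"med",np.median(P,0).round(3),"5%",np.percentile(P,5,axis=0).round(3),"95",np.percentile(P,95,axis=0).round(3))
E
```

```text
mitre_base (3121, 3) med [0.567 0.288 0.029] 5% [0.475 0.188 0.005] 95 [0.651 0.427 0.072]
edging_long (610, 3) med [ 0.421 -0.26   0.028] 5% [ 0.371 -0.332 -0.001] 95 [ 0.473 -0.183  0.036]
edging_short (254, 3) med [ 0.554 -0.26   0.029] 5% [ 0.538 -0.306  0.011] 95 [ 0.573 -0.211  0.037]
sealant (3142, 3) med [0.567 0.286 0.029] 5% [0.473 0.188 0.005] 95 [0.649 0.426 0.072]
masking_tape (425, 3) med [ 0.397 -0.015  0.02 ] 5% [ 0.349 -0.07  -0.003] 95 [0.439 0.023 0.029]
filler_tub (977, 3) med [ 0.546 -0.461  0.095] 5% [ 0.505 -0.514  0.025] 95 [ 0.604 -0.417  0.102]
stop_face (108, 3) med [0.558 0.431 0.072] 5% [0.538 0.417 0.007] 95 [0.613 0.456 0.082]
mitre_arm (1068, 3) med [0.564 0.267 0.032] 5% [0.447 0.209 0.024] 95 [0.643 0.324 0.078]
```

View pics/v1.png

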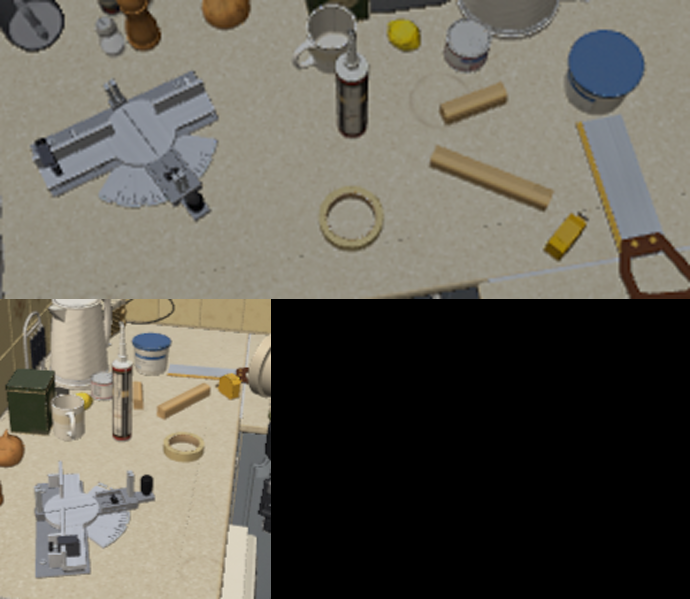

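```bash
cat >> h.py <<'E'
def go(xyz,yaw,tilt=None):
    "print turn and shift for a target pose, tool down, yaw=world yaw of tool x"
    s=read_state(); R0=Ro.from_euler("xyz",s["orientation"]); R1=Ro.from_euler("xyz",[np.pi,0,yaw])
    w=(R0.inv()*R1).as_rotvec(); d=R0.inv().apply(np.array(xyz)-s["ee_pos"])
    print("t",round(s["t"],2),"yaw",round(s["orientation"][2],3),"turn",w.round(4).tolist(),"shift",d.round(4).tolist()); return w,d
def axes():
    s=read_state(); print("t",round(s["t"],2),"pos",s["ee_pos"].round(4),"rpy",s["orientation"].round(4),"F",s["contact_force"].round(1),"gw",round(s["grip_width"],3),"gf",round(s["grasp_force"],1),"q",s["joint_pos"].round(2))
E
python3 - <<'E'
from h import *
ci=cam("top")
print(onz([[243,188.7],[180+195/2.3,130+197/2.3],[180+178/2.3,130+180/2.3]],0.03,ci).round(3))
axes();K,e,R=cam("wrist");print(K,e,R.round(3))
s=read_state();T=Ro.from_euler("xyz",s["orientation"]).as_matrix();print("cam in tool",T.T@(e-s["ee_pos"]),(T.T@R).round(3))
go([0.49,0.28,0.36],2.776)
E
```

```text
[[0.586 0.278 0.03 ]
 [0.465 0.209 0.03 ]
 [0.498 0.233 0.03 ]]
t 1.55 pos [0.1878 0.4903 0.2313] rpy [ 3.1416 -0.      2.7758] F [-0.1 -0.6  0.2] gw 0.997 gf 0.0 q [ 0.98  0.31  1.5   0.    1.33 -0.22]
[[321.13543454   0.         316.19663645]
 [  0.         321.13543454 201.68728747]
 [  0.           0.           1.        ]] [0.1110802  0.52011747 0.37427358] [[ 0.358 -0.885 -0.296]
 [ 0.934  0.34   0.114]
 [-0.    -0.317  0.948]]
cam in tool [ 0.08232014  0.00042896 -0.14297527] [[-0.001  0.948  0.317]
 [ 1.     0.     0.001]
 [ 0.001  0.317 -0.948]]
t 1.55 yaw 2.776 turn [0.0, -0.0, -0.0002] shift [-0.3574, -0.0883, -0.1287]
```

Request:
{"name": "play_rows", "arguments": {
  "steps": [
    [[0,0,0],[-0.05,-0.01,0],-1],
    [[0,0,0],[-0.1,-0.02,0],-1],
    [[0,0,0],[-0.15,-0.03,0],-1],
    [[0,0,0],[-0.2,-0.04,0],-1],
    [[0,0,0],[-0.25,-0.05,0],-1],
    [[0,0,0],[-0.3,-0.06,0],-1],
    [[0,0,0],[-0.35,-0.065,0],-1],
    [[0,0,0],[-0.37,-0.07,0],-1],
    [[0,0,0],[-0.37,-0.07,0],-1],
    [[0,0,0],[-0.37,-0.07,0],-1]
  ]
}}

```text
t: 2.55
ee_pos: [0.5081, 0.2925, 0.231]
orientation: [-3.141, -0.001, 2.775]
contact_force: [0.7, 0.2, 0.2]
grip_width: 1.003
grasp_force: 0.0
```

Run:
```python
from h import *
axes();ci=cam("wrist");p,d=grab_frame("wrist");np.savez("w1.npz",p=p,d=d,K=ci[0],e=ci[1],R=ci[2])
for n in ["mitre_arm","knob_grip","stop_face","slide_nub","fence_gap"]:
    r=cut_out(n,"wrist");print(n,[(round(x["confidence"],2),np.round(x["box"]).tolist()) for x in r[:3]])
cv2.imwrite("pics/w1.png",p[:,:,::-1])
C=cloud(d,ci)
print([C[v,u].round(3).tolist() for u,v in [(100,100),(320,200),(500,300)]])
```

```text
t 2.55 pos [0.5081 0.2925 0.231 ] rpy [-3.1414e+00 -7.0000e-04  2.7751e+00] F [0.7 0.2 0.2] gw 1.003 gf 0.0 q [ 0.32  0.45  1.3   0.    1.39 -0.88]
mitre_arm [(0.63, [274.0, 190.0, 21.0, 22.0])]
knob_grip [(0.84, [297.0, 222.0, 199.0, 185.0])]
stop_face [(0.85, [459.0, 180.0, 58.0, 56.0])]
slide_nub [(0.55, [273.0, 191.0, 23.0, 22.0])]
fence_gap [(0.66, [343.0, 229.0, 296.0, 197.0]), (0.53, [274.0, 192.0, 18.0, 21.0])]
[[0.351, 0.096, 0.0], [0.538, 0.286, 0.03], [0.771, 0.461, -0.001]]
```

View pics/w1.png

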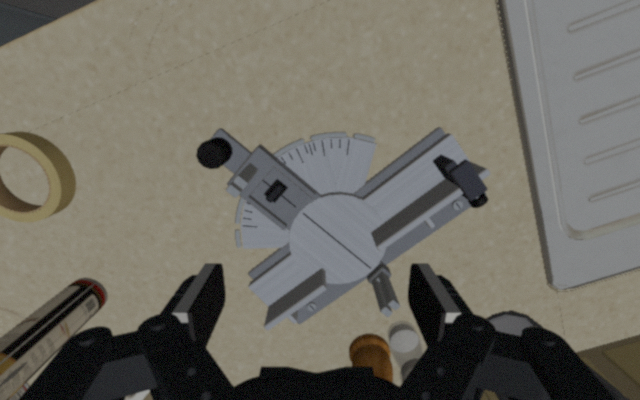

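Run:
```python
from h import *
f=np.load("w1.npz");ci=(f["K"],f["e"],f["R"]);d=f["d"];C=cloud(d,ci)
Z=C[...,2];v,u=np.mgrid[:400,:640]
m=(u>190)&(u<500)&(v>120)&(v<330)&(d>0)&~((u>215)&(u<225)&(v>265))
# fence tops
mf=m&(Z>.0655)&(Z<.0705)
n,l,st,c=cv2.connectedComponentsWithStats(mf.astype(np.uint8))
for i in range(1,n):
    if st[i,4]>15:
        P=C[l==i];q=P[:,:2]-P[:,:2].mean(0);w,V=np.linalg.eigh(q.T@q);a=V[:,1]
        print(st[i],P.mean(0).round(4),"dir",np.round(np.arctan2(-a[0],a[1])%np.pi,4),"ext",np.ptp(q@a).round(4),np.ptp(q@V[:,0]).round(4))
print("bed z",np.median(Z[225:250,325:350]))
print("turntable c",onz([337,238],.03,ci).round(4))
mk=m&(Z>.073)&(Z<.083)&(u<240)
print("knob",C[mk].mean(0).round(4),mk.sum(),C[mk].max(0),C[mk].min(0))
r=onz([[274,190.5],[213,152]],.04,ci).round(4);print(r)
np.save("fm.npy",mf)
```

```text
[213 139  15  19  36] [0.4439 0.2221 0.0682] dir 1.7508 ext 0.0208 0.0055
[444 161  14  13  74] [0.5395 0.4201 0.0671] dir 0.4721 ext 0.0118 0.0082
[244 168  10   9  19] [0.4741 0.2355 0.0682] dir 2.0596 ext 0.0114 0.0008
[478 168  13  12  85] [0.5584 0.4488 0.0679] dir 0.3395 ext 0.0097 0.0076
[377 187  89  64 778] [0.5821 0.3773 0.0678] dir 0.3159 ext 0.1023 0.0134
[472 194  17  14 116] [0.5855 0.4399 0.0678] dir 0.3214 ext 0.0147 0.009
[382 283  13   8  29] [0.6461 0.3236 0.0679] dir 2.5478 ext 0.0134 0.0062
[264 284  63  46 496] [0.6348 0.2182 0.068 ] dir 0.3183 ext 0.0884 0.0087
[375 289   9   6  26] [0.6496 0.3124 0.0679] dir 0.1122 ext 0.009 0.0043
bed z 0.030667376150261938
turntable c [[0.5893 0.2876 0.03  ]]
knob [0.4457 0.2116 0.0775] 618 [0.45905152 0.22354739 0.08063821] [0.43279122 0.19766285 0.07305889]
[[0.5072 0.244  0.04  ]
 [0.4459 0.2013 0.04  ]]
```

```bash
cat >> h.py <<'E'
A=0.319; PV=np.array([0.591,0.288]); BX=np.array([np.cos(A),np.sin(A)]); BY=np.array([-np.sin(A),np.cos(A)])
def tobase(P): q=np.atleast_2d(P)[:,:2]-PV; return np.stack([q@BX,q@BY],-1)
def toworld(x,y): return PV+x*BX+y*BY
E
python3 - <<'E'
from h import *
f=np.load("w1.npz");ci=(f["K"],f["e"],f["R"]);d=f["d"];C=cloud(d,ci);Z=C[...,2]
B=tobase(C.reshape(-1,3)).reshape(400,640,2)
m=(d>0)&(abs(B[...,0])<.06)&(B[...,1]>.06)&(B[...,1]<.2)
for lo,hi in [(.026,.034),(.04,.06),(.062,.07),(.0715,.082)]:
    k=m&(Z>lo)&(Z<hi); b=B[k]; print(lo,hi,k.sum(),"x",np.percentile(b[:,0],[1,50,99]).round(4),"y",np.percentile(b[:,1],[1,5,50,99]).round(4))
# bed in front of fence: max y of bed visible
k=m&(Z>.026)&(Z<.034)&(B[...,0]<.01)&(B[...,0]>-.018);print(np.histogram(B[k][:,1],bins=np.arange(.06,.18,.005)))
print("stop corners", B[165:200:5,440], Z[165:200:5,440])
ct=cam("top");dt=np.load("top0.npy");Ct=cloud(dt,ct)
print("sealant foot top",onz([333,186],0,ct),"wrist",onz([97,288],0,ci))
for (x0,x1,y0,y1),n in [((360,425,190,225),"long"),((365,402,160,188),"short")]:
    P=Ct[y0:y1,x0:x1].reshape(-1,3);P=P[(P[:,2]>.027)&(P[:,2]<.037)]
    r=cv2.minAreaRect((P[:,:2]*1000).astype(np.float32));print(n,len(P),r,P[:,2].mean())
th=np.arctan2(-(tobase([[.4457,.2116]])[0,1]),-tobase([[.4457,.2116]])[0,0]);print("theta",th, "nub",tobase([[.5072,.244]]))
for t in [th,.5,.785]: print(t,toworld(-.166*np.cos(t),-.166*np.sin(t)))
print("nub dist after",[toworld(-r*np.cos(.785),-r*np.sin(.785)) for r in (.05,.075,.092)])
axes();go([.4457,.2116,.12],np.pi+A+th)
E
```

```text
0.026 0.034 3044 x [-0.0208 -0.0043  0.0167] y [0.0611 0.0651 0.1097 0.1673]
0.04 0.06 891 x [-0.0108  0.0164  0.0464] y [0.0612 0.0663 0.1091 0.1665]
0.062 0.07 1112 x [-0.0103  0.0188  0.046 ] y [0.0613 0.0665 0.1206 0.1666]
0.0715 0.082 854 x [-0.0068  0.0104  0.0302] y [0.1361 0.1366 0.1457 0.1558]
(array([102, 104, 106, 106, 108, 105, 109, 107, 111, 113, 111, 110, 116,
       116, 116,  66,  38,  41,  79, 118, 114,  85,   0]), array([0.06 , 0.065, 0.07 , 0.075, 0.08 , 0.085, 0.09 , 0.095, 0.1  ,
       0.105, 0.11 , 0.115, 0.12 , 0.125, 0.13 , 0.135, 0.14 , 0.145,
       0.15 , 0.155, 0.16 , 0.165, 0.17 , 0.175]))
stop corners [[-0.00929144  0.13645857]
 [ 0.00216127  0.13633623]
 [ 0.01008371  0.13450507]
 [ 0.01489639  0.13145599]
 [ 0.01653229  0.12745625]
 [ 0.01717388  0.12333186]
 [ 0.01643498  0.11906129]] [0.05453086 0.03789603 0.03046243 0.03046376 0.03737574 0.04604742
 0.05709961]
sealant foot top [[ 0.55328377 -0.05745347  0.        ]] wrist [[ 0.55649628 -0.04289774  0.        ]]
long 316 ((423.3747863769531, -259.3974304199219), (199.165283203125, 31.375286102294922), 57.444915771484375) 0.03128329499816042
short 147 ((556.8388061523438, -258.93841552734375), (31.816211700439453, 112.45064544677734), 11.63601016998291) 0.031542585252114355
theta 0.1650807321333501 nub [[-0.0933714  -0.01549906]]
0.1650807321333501 [0.44407288 0.21074445]
0.5 [0.47762997 0.1667431 ]
0.785 [0.51629541 0.13975957]
nub dist after [array([0.56849862, 0.24334927]), array([0.55724792, 0.2210239 ]), array([0.54959745, 0.20584266])]
t 2.85 pos [0.5077 0.2932 0.2316] rpy [3.1414e+00 2.0000e-04 2.7770e+00] F [-0.1  0.2 -0.1] gw 1.001 gf 0.0 q [ 0.32  0.45  1.3   0.    1.39 -0.88]
t 2.85 yaw 2.777 turn [0.0001, 0.0003, -0.8487] shift [0.0289, -0.0983, 0.1115]
```

Request:
{"name": "play_rows", "arguments": {
  "steps": [
    [[0,0,-0.14],[0.005,-0.02,0.02],-0.08],
    [[0,0,-0.28],[0.01,-0.04,0.04],-0.08],
    [[0,0,-0.42],[0.015,-0.06,0.06],-0.08],
    [[0,0,-0.56],[0.02,-0.08,0.08],-0.08],
    [[0,0,-0.7],[0.029,-0.0983,0.1],-0.08],
    [[0,0,-0.849],[0.029,-0.0983,0.112],-0.08],
    [[0,0,-0.849],[0.029,-0.0983,0.112],-0.08],
    [[0,0,-0.849],[0.029,-0.0983,0.15],-0.08],
    [[0,0,-0.849],[0.029,-0.0983,0.182],-0.08],
    [[0,0,-0.849],[0.029,-0.0983,0.182],-0.08],
    [[0,0,-0.849],[0.029,-0.0983,0.182],-0.08]
  ]
}}

```text
t: 3.95
ee_pos: [0.4467, 0.2115, 0.0505]
orientation: [-3.141, 0.001, -2.66]
contact_force: [-0.1, -0.7, 0.7]
grip_width: 0.538
grasp_force: 0.0
```

Run:
```python
from h import *
axes()
th0=.165
s=read_state();R0=Ro.from_euler("xyz",s["orientation"])
# waypoints of knob angle; fingers lag side: near finger pad pushes
for th in np.append(np.arange(.22,.785,.055),[.785,.81,.84]):
    w,d=None,None
    p=toworld(-.166*np.cos(th),-.166*np.sin(th))
    d=R0.inv().apply(np.r_[p,s["ee_pos"][2]]-s["ee_pos"]);w=(R0.inv()*Ro.from_euler("xyz",[np.pi,0,np.pi+A+th])).as_rotvec()
    print(th.round(3),w.round(3),d.round(4))
```

```text
t 3.95 pos [0.4467 0.2115 0.0505] rpy [-3.1413e+00  1.0000e-03 -2.6602e+00] F [-0.1 -0.7  0.7] gw 0.538 gf 0.0 q [ 0.2   0.48  1.79  0.    0.87 -1.85]
0.22 [-0.     0.001 -0.058] [ 0.0024 -0.0086 -0.    ]
0.275 [-0.     0.001 -0.113] [ 0.0016 -0.0177  0.    ]
0.33 [-0.     0.001 -0.168] [ 0.0004 -0.0267  0.    ]
0.385 [-0.     0.001 -0.223] [-0.0014 -0.0357  0.    ]
0.44 [-0.     0.001 -0.278] [-0.0037 -0.0445  0.    ]
0.495 [-0.     0.001 -0.333] [-0.0064 -0.0532  0.    ]
0.55 [-0.     0.001 -0.388] [-0.0096 -0.0618  0.    ]
0.605 [-0.     0.001 -0.443] [-0.0133 -0.0701  0.    ]
0.66 [-0.     0.001 -0.498] [-0.0175 -0.0783  0.    ]
0.715 [-0.001  0.001 -0.553] [-0.022  -0.0862  0.    ]
0.77 [-0.001  0.001 -0.608] [-0.027  -0.0938  0.    ]
0.785 [-0.001  0.001 -0.623] [-0.0285 -0.0958  0.0001]
0.81 [-0.001  0.001 -0.648] [-0.0309 -0.0992  0.0001]
0.84 [-0.001  0.001 -0.678] [-3.400e-02 -1.031e-01  1.000e-04]
```

Request:
{"name": "play_rows", "arguments": {
  "steps": [
    [[0,0,-0.058],[0.0024,-0.0086,0],-0.08],
    [[0,0,-0.113],[0.0016,-0.0177,0],-0.08],
    [[0,0,-0.168],[0.0004,-0.0267,0],-0.08],
    [[0,0,-0.223],[-0.0014,-0.0357,0],-0.08],
    [[0,0,-0.278],[-0.0037,-0.0445,0],-0.08],
    [[0,0,-0.333],[-0.0064,-0.0532,0],-0.08],
    [[0,0,-0.388],[-0.0096,-0.0618,0],-0.08],
    [[0,0,-0.443],[-0.0133,-0.0701,0],-0.08],
    [[0,0,-0.498],[-0.0175,-0.0783,0],-0.08],
    [[0,0,-0.553],[-0.022,-0.0862,0],-0.08],
    [[0,0,-0.608],[-0.027,-0.0938,0],-0.08],
    [[0,0,-0.64],[-0.03,-0.0982,0],-0.08],
    [[0,0,-0.668],[-0.033,-0.1018,0],-0.08],
    [[0,0,-0.675],[-0.0337,-0.1027,0],-0.08],
    [[0,0,-0.675],[-0.0337,-0.1027,0],-0.08],
    [[0,0,-0.675],[-0.0337,-0.1027,0],-0.08]
  ]
}}

```text
t: 5.55
ee_pos: [0.5239, 0.136, 0.0502]
orientation: [-3.14, 0.001, -1.984]
contact_force: [0.3, -0.7, 0.3]
grip_width: 0.537
grasp_force: 0.0
```

Run:
```python
from h import *
axes();s=read_state();b=tobase(s["ee_pos"][None])[0];print("angle",np.arctan2(-b[1],-b[0]),np.hypot(*b))
ci=cam("wrist");p,d=grab_frame("wrist");C=cloud(d,ci);B=tobase(C.reshape(-1,3)).reshape(400,640,2)
r=np.hypot(B[...,0],B[...,1]);Z=C[...,2]
k=(d>0)&(Z>.073)&(Z<.081)&(r>.14)&(r<.19)&(B[...,0]<0);q=B[k];n=q.mean(0) if k.any() else None;print(k.sum(),n,n is not None and np.arctan2(-n[1],-n[0]))
cv2.imwrite("pics/w2.png",p[:,:,::-1])
```

```text
t 5.55 pos [0.5239 0.136  0.0502] rpy [-3.1404e+00  6.0000e-04 -1.9843e+00] F [ 0.3 -0.7  0.3] gw 0.537 gf 0.0 q [ 0.04  0.56  1.65  0.    0.93 -2.69]
angle 0.8359721454508892 0.16612620677002443
3622 [-0.11690718 -0.12257864] 0.8090755204201278
```

View pics/w2.png

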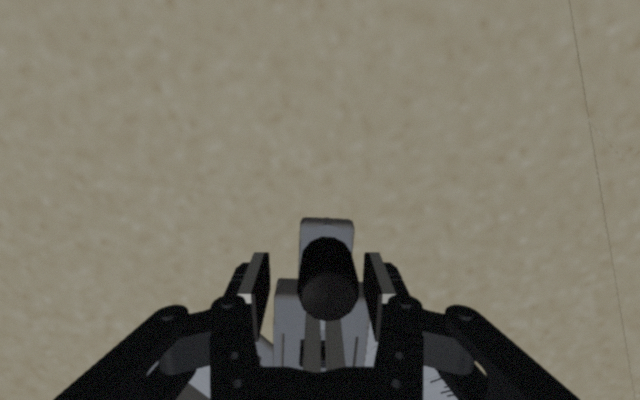

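Request:
{"name": "play_rows", "arguments": {
  "steps": [
    [[0,0,0.026],[0,0.0015,-0.02],-0.08],
    [[0,0,0.053],[0,0.003,-0.06],-0.08],
    [[0,0,0.053],[0,0.003,-0.11],0.3],
    [[0,0,0.053],[0,0.003,-0.14],1],
    [[0,0,0.053],[0,0.003,-0.14],1],
    [[0,0,0.053],[0,0.003,-0.14],1]
  ]
}}

```text
t: 6.2
ee_pos: [0.5206, 0.1371, 0.1893]
orientation: [-3.141, 0.0, -2.037]
contact_force: [0.2, -0.4, -0.5]
grip_width: -0.005
grasp_force: 0.0
```

Run:
```python
from h import *
axes()
ci=cam("wrist");p,d=grab_frame("wrist");C=cloud(d,ci);B=tobase(C.reshape(-1,3)).reshape(400,640,2)
r=np.hypot(B[...,0],B[...,1]);Z=C[...,2]
k=(d>0)&(Z>.073)&(Z<.081)&(r>.14)&(r<.19)&(B[...,0]<0);n=B[k].mean(0);print(k.sum(),n,np.arctan2(-n[1],-n[0]),np.hypot(*n),C[k].mean(0))
for nm in ["slide_nub","knob_grip"]:
    R=cut_out(nm,"wrist")
    for x in R[:2]:
        if x["confidence"]>.3: 
            g=x["region"]&(d>0); print(nm,x["confidence"],x["box"],tobase(C[g]).mean(0))
            if nm=="slide_nub":
                q=tobase(onz([x["box"][:2]],.04,ci))[0];print("nub r,ang",np.hypot(*q),np.arctan2(-q[1],-q[0]))
cv2.imwrite("pics/w3.png",p[:,:,::-1])
```

```text
t 6.2 pos [0.5206 0.1371 0.1893] rpy [-3.1412e+00  2.0000e-04 -2.0367e+00] F [ 0.2 -0.4 -0.5] gw -0.005 gf 0.0 q [ 0.04  0.38  1.52  0.    1.24 -2.64]
732 [-0.11686417 -0.12017242] 0.7993539528884511 0.16762650765598744 [0.51771982 0.13723972 0.07745878]
knob_grip 0.93 [318.8, 269.1, 88.4, 207.8] [-0.0841352  -0.08586955]
```

View pics/w3.png

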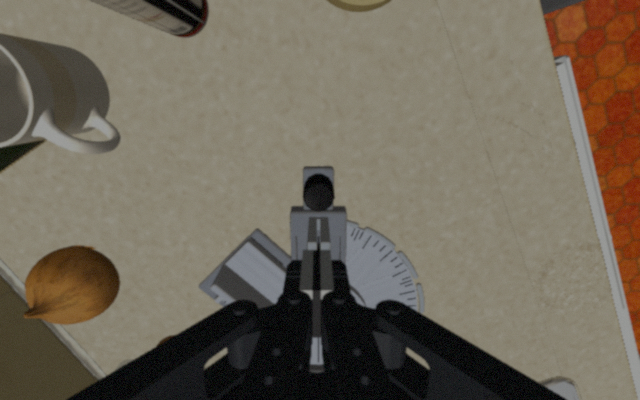

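Request:
{"name": "play_rows", "arguments": {
  "steps": [
    [[0,0,0],[-0.05,0.002,0],1],
    [[0,0,0],[-0.1,0.0035,0.03],1],
    [[0,0,0],[-0.1,0.0035,0.08],1],
    [[0,0,0],[-0.1,0.0035,0.12],1],
    [[0,0,0],[-0.1,0.0035,0.145],1],
    [[0,0,0],[-0.1,0.0035,0.155],1],
    [[0,0,0],[-0.1,0.0035,0.155],1],
    [[0,0,0],[-0.095,0.0035,0.155],1],
    [[0,0,0],[-0.09,0.0035,0.155],1],
    [[0,0,0],[-0.087,0.0035,0.155],1],
    [[0,0,0],[-0.084,0.0035,0.155],1],
    [[0,0,0],[-0.081,0.0035,0.155],1],
    [[0,0,0],[-0.079,0.0035,0.155],1],
    [[0,0,0],[-0.079,0.0035,0.155],1]
  ]
}}

```text
t: 7.75
ee_pos: [0.5531, 0.209, 0.0344]
orientation: [-3.142, -0.0, -2.037]
contact_force: [0.9, -0.1, -0.4]
grip_width: 0.0
grasp_force: 0.1
```

Run:
```python
from h import *
axes();s=read_state();T=Ro.from_euler("xyz",s["orientation"]);print("F tool",T.inv().apply(s["contact_force"]))
b=tobase(s["ee_pos"][None])[0];print(np.hypot(*b))
```

```text
t 7.75 pos [0.5531 0.209  0.0344] rpy [-3.1416e+00 -2.0000e-04 -2.0365e+00] F [ 0.9 -0.1 -0.4] gw 0.0 gf 0.1 q [ 0.16  0.67  1.5  -0.    0.97 -2.51]
F tool [-0.25219532 -0.83147805  0.39530784]
0.08764316723354526
```

Request:
{"name": "play_rows", "arguments": {
  "steps": [
    [[0,0,0],[0.001,0,0],1],
    [[0,0,0],[0.002,0,0],1],
    [[0,0,0],[0.002,0,0],1]
  ]
}}

```text
t: 8.05
ee_pos: [0.5523, 0.2075, 0.0343]
orientation: [-3.142, 0.0, -2.036]
contact_force: [1.0, 1.2, 1.2]
grip_width: -0.003
grasp_force: 0.7
```

Request:
{"name": "play_rows", "arguments": {
  "steps": [
    [[0,0,0],[0.0015,0,0],1],
    [[0,0,0],[0.0015,0,0],1]
  ]
}}

```text
t: 8.25
ee_pos: [0.5521, 0.2071, 0.0344]
orientation: [-3.141, 0.003, -2.037]
contact_force: [4.1, 7.6, -1.3]
grip_width: -0.001
grasp_force: 4.2
```

Request:
{"name": "play_rows", "arguments": {
  "steps": [
    [[0,0,0],[0.0008,0,0],1],
    [[0,0,0],[0.0008,0,0],1],
    [[0,0,0],[-0.006,0,0],1],
    [[0,0,0],[-0.006,0,-0.05],1],
    [[0,0,0],[-0.02,0,-0.1],1],
    [[0,0,0],[-0.04,0,-0.15],0.5],
    [[0,0,0.14],[-0.05,-0.02,-0.19],0],
    [[0,0,0.28],[-0.05,-0.04,-0.21],-0.1],
    [[0,0,0.42],[-0.05,-0.06,-0.22],-0.1],
    [[0,0,0.56],[-0.05,-0.08,-0.22],-0.1],
    [[0,0,0.7],[-0.05,-0.08,-0.22],-0.1],
    [[0,0,0.7],[-0.05,-0.08,-0.22],-0.1]
  ]
}}

```text
t: 9.45
ee_pos: [0.6456, 0.2144, 0.2534]
orientation: [3.142, -0.002, -2.738]
contact_force: [-0.2, -0.2, -1.3]
grip_width: 0.556
grasp_force: 0.0
```

Run:
```python
from h import *
axes()
ci=cam("wrist");p,d=grab_frame("wrist");C=cloud(d,ci);B=tobase(C.reshape(-1,3)).reshape(400,640,2)
np.savez("w4.npz",p=p,d=d,K=ci[0],e=ci[1],R=ci[2])
r=np.hypot(B[...,0],B[...,1]);Z=C[...,2]
k=(d>0)&(Z>.073)&(Z<.081)&(r>.14)&(r<.19)&(B[...,0]<0);n=B[k].mean(0);print(k.sum(),np.arctan2(-n[1],-n[0]),np.hypot(*n),C[k].mean(0))
for x in cut_out("slide_nub","wrist")[:2]:
    q=tobase(onz([x["box"][:2]],.04,ci))[0];print(x["confidence"],x["box"],"nub r,ang",np.hypot(*q),np.arctan2(-q[1],-q[0]))
cv2.imwrite("pics/w4.png",p[:,:,::-1])
```

```text
t 9.45 pos [0.6456 0.2144 0.2534] rpy [ 3.1415e+00 -2.0000e-03 -2.7383e+00] F [-0.2 -0.2 -1.3] gw 0.556 gf 0.0 q [ 0.15  0.67  0.89 -0.    1.58 -1.83]
876 0.7090938411841029 0.13456647350702705 [0.52150287 0.17276856 0.07745977]
0.56 [333.9, 79.1, 20.8, 23.7] nub r,ang 0.10332671468859267 0.8292561370161567
```

View pics/w4.png

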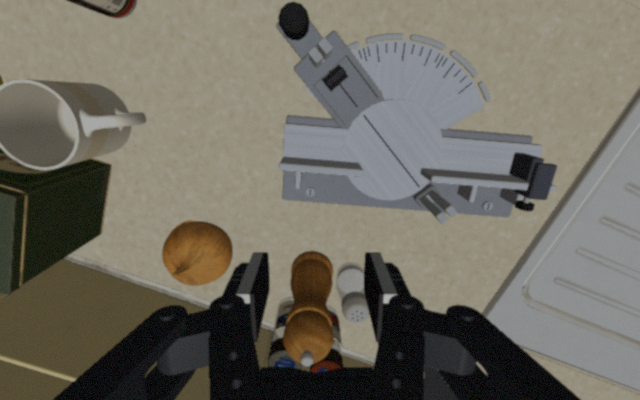

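Run:
```python
from h import *
f=np.load("w4.npz");ci=(f["K"],f["e"],f["R"]);d=f["d"];C=cloud(d,ci);Z=C[...,2]
v,u=np.mgrid[:400,:640]
k=(Z>.073)&(Z<.081)&(u<320)&(u>270)&(v<45);kn=C[k].mean(0)[:2];print("knob",k.sum(),kn)
nb=onz([[334,78]],.04,ci)[0,:2];print("nub-knob",np.hypot(*(nb-kn)))
pv=onz([[394,149]],.0303,ci)[0,:2];print("pivot",pv,"knob-pivot",np.hypot(*(kn-pv)))
fs=[]
for x0,x1,y0,y1 in [(281,352,150,182),(430,512,165,192)]:
    k=(u>x0)&(u<x1)&(v>y0)&(v<y1)&(Z>.0655)&(Z<.0705);P=C[k][:,:2];m=P.mean(0);w,V=np.linalg.eigh((P-m).T@(P-m));a=V[:,1];print("fence",k.sum(),m,np.arctan2(-a[0],a[1])%np.pi,"ext",np.ptp((P-m)@a),np.ptp((P-m)@V[:,0]));fs.append(m)
dd=fs[1]-fs[0];a=np.arctan2(-dd[0],dd[1]);print("A",a)
print("theta",np.arctan2(*(-(kn-pv)[::-1]))-a)
B=tobase(C.reshape(-1,3)).reshape(400,640,2)
k=(u>505)&(u<560)&(v>140)&(v<210)&(Z>.0715)&(Z<.082);print("stop cap",np.percentile(B[k],[2,50,98],axis=0))
for x in cut_out("stop_face","wrist")[:1]:print(x["box"],x["confidence"])
# bed just before stop
k=(u>440)&(v>130)&(v<165)&(u<540)&(Z<.034)&(Z>.027);print("bed y max",np.percentile(B[k],[1,99],axis=0))
# face height .046 col edge at row ~165
```

```text
knob 774 [0.51890323 0.13927103]
nub-knob 0.06128998398427549
pivot [0.58922283 0.28744159] knob-pivot 0.1640102478418435
fence 534 [0.63726686 0.21187279] 0.3189701972646787 ext 0.07290435992460671 0.008426749545984867
fence 604 [0.58572004 0.36748747] 0.317926738835013 ext 0.0864871265717432 0.008397759016466222
A 0.31987127097978557
theta 0.8078149778815942
stop cap [[-0.00629657  0.13556318]
 [ 0.0111839   0.14377574]
 [ 0.03004717  0.15502173]]
[534.8, 180.2, 47.9, 61.6] 0.76
bed y max [[-0.02068982  0.05291715]
 [ 0.00920058  0.16378901]]
```

Request:
{"name": "play_rows", "arguments": {
  "steps": [
    [[0,0,0.14],[0.05,0,-0.02],-0.1],
    [[0,0,0.28],[0.1,0,-0.03],-0.1],
    [[0,0,0.42],[0.15,0,-0.03],-0.1],
    [[0,0,0.56],[0.2,0,-0.03],-0.1],
    [[0,0,0.7],[0.245,0,-0.03],-0.1],
    [[0,0,0.84],[0.289,-0.001,-0.03],-0.1],
    [[0,0,0.98],[0.318,-0.042,-0.03],-0.1],
    [[0,0,1.12],[0.347,-0.085,-0.03],-0.1],
    [[0,0,1.26],[0.376,-0.127,-0.03],-0.1],
    [[0,0,1.4],[0.38,-0.17,-0.03],-0.1],
    [[0,0,1.54],[0.382,-0.21,-0.02],-0.1],
    [[0,0,1.68],[0.384,-0.25,-0.01],-0.1],
    [[0,0,1.82],[0.386,-0.29,0],-0.1],
    [[0,0,1.96],[0.39,-0.32,0],-0.1],
    [[0,0,2.1],[0.39,-0.338,0],-0.1],
    [[0,0,2.25],[0.39,-0.338,0],-0.1],
    [[0,0,2.4],[0.39,-0.338,0],-0.1],
    [[0,0,2.54],[0.39,-0.338,0],-0.1],
    [[0,0,2.54],[0.39,-0.338,0],-0.1],
    [[0,0,2.54],[0.39,-0.338,0],-0.1]
  ]
}}

```text
t: 11.6
ee_pos: [0.4203, -0.2493, 0.2545]
orientation: [3.141, 0.0, 1.012]
contact_force: [-0.8, -0.7, -0.8]
grip_width: 0.55
grasp_force: 0.0
```

Run:
```python
from h import *
axes()
ci=cam("wrist");p,d=grab_frame("wrist");C=cloud(d,ci);Z=C[...,2]
np.savez("w5.npz",p=p,d=d,K=ci[0],e=ci[1],R=ci[2])
for x in cut_out("edging_long","wrist")[:2]:
    g=x["region"]&(d>0);P=C[g];P=P[(P[:,2]>.022)&(P[:,2]<.04)];T=P[P[:,2]>.0295]
    print(x["confidence"],x["box"],cv2.minAreaRect((T[:,:2]*1000).astype(np.float32)),T[:,2].mean())
    # cross profile
    c,s=cv2.minAreaRect((T[:,:2]*1000).astype(np.float32))[0],0
cv2.imwrite("pics/w5.png",p[:,:,::-1])
```

```text
t 11.6 pos [ 0.4203 -0.2493  0.2545] rpy [3.1414e+00 1.0000e-04 1.0122e+00] F [-0.8 -0.7 -0.8] gw 0.55 gf 0.0 q [-0.78  0.22  1.56 -0.    1.36 -0.22]
0.88 [326.2, 168.8, 24.3, 163.7] ((424.51806640625, -260.6788024902344), (199.44114685058594, 24.159467697143555), 57.09077072143555) 0.0320397589018118
```

View pics/w5.png

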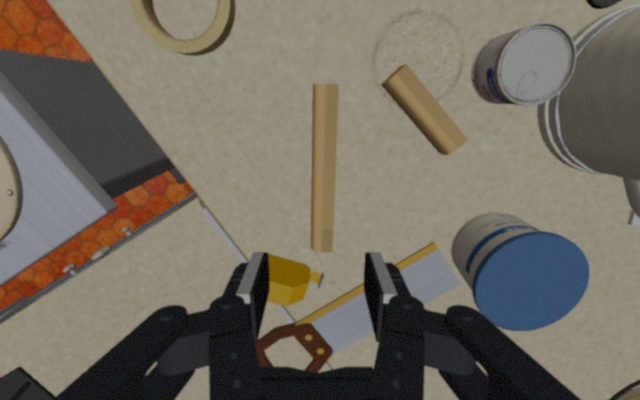

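Run:
```python
from h import *
f=np.load("w5.npz");ci=(f["K"],f["e"],f["R"]);d=f["d"];C=cloud(d,ci);p=f["p"]
a=np.deg2rad(57.1);y=np.array([np.cos(a),np.sin(a)]);x=np.array([y[1],-y[0]]);c=np.array([.4245,-.2607])
q=C[...,:2]-c;qx=q@x;qy=q@y;m=(d>0)&(abs(qy)<.09)
for lo in np.arange(-.022,.022,.002):
    k=m&(qx>=lo)&(qx<lo+.002);print(round(lo+.001,3),k.sum(),np.median(C[k][:,2]).round(4) if k.any() else "",p[k].mean(0).round() if k.any() else "")
k=(d>0)&(abs(qx)<.008)&(abs(qy)<.12)&(C[...,2]>.027);print("y ext",qy[k].min(),qy[k].max())
for s in (-.08,-.04,0,.04,.08):
    k=(d>0)&(abs(qy-s)<.01)&(abs(qx)<.02)&(C[...,2]>.029);print(s,np.percentile(qx[k],[2,98]))
print("cam offset qx", (ci[1][:2]-c)@x)
```

```text
-0.021 481 0.3282 [82. 79. 72.]
-0.019 470 0.3287 [79. 77. 71.]
-0.017 460 0.3287 [73. 69. 62.]
-0.015 475 0.3282 [67. 59. 45.]
-0.013 477 0.0286 [78. 66. 46.]
-0.011 481 0.0304 [87. 75. 54.]
-0.009 483 0.0315 [92. 81. 59.]
-0.007 491 0.0328 [89. 78. 59.]
-0.005 497 0.0333 [88. 77. 58.]
-0.003 517 0.3274 [84. 74. 56.]
-0.001 516 0.1806 [79. 70. 53.]
0.001 576 0.3288 [73. 64. 49.]
0.003 628 0.3303 [69. 61. 48.]
0.005 671 0.332 [68. 61. 48.]
0.007 756 0.3299 [61. 55. 44.]
0.009 841 0.3292 [58. 52. 43.]
0.011 829 0.328 [57. 53. 47.]
0.013 1634 0.2936 [24. 23. 24.]
0.015 1126 0.297 [66. 64. 61.]
0.017 857 0.2946 [77. 76. 72.]
0.019 657 0.289 [81. 79. 74.]
0.021 529 0.2809 [79. 77. 71.]
y ext -0.09969251171770604 0.09973137324001825
-0.08 [-0.01063101  0.01134599]
-0.04 [-0.01023316  0.01150806]
0 [-0.00955124  0.0145573 ]
0.04 [-0.01019489  0.01142018]
0.08 [-0.01078349  0.01140917]
cam offset qx -0.011913956089240728
```

Run:
```python
from h import *
f=np.load("w5.npz");ci=(f["K"],f["e"],f["R"]);d=f["d"];C=cloud(d,ci);p=f["p"]
a=np.deg2rad(57.1);y=np.array([np.cos(a),np.sin(a)]);x=np.array([y[1],-y[0]]);c=np.array([.4245,-.2607])
q=C[...,:2]-c;qx=q@x;qy=q@y;m=(d>0)&(abs(qy)<.09)&(C[...,2]<.05)
for lo in np.arange(-.02,.02,.002):
    k=m&(qx>=lo)&(qx<lo+.002);print(round(lo+.001,3),k.sum(),np.percentile(C[k][:,2],[10,50,90]).round(4))
```

```text
-0.019 214 [-0.0007  0.0003  0.0013]
-0.017 210 [-0.0006  0.0003  0.0016]
-0.015 236 [0.0211 0.0238 0.0255]
-0.013 253 [0.0257 0.027  0.0283]
-0.011 257 [0.0279 0.029  0.0301]
-0.009 265 [0.0294 0.0306 0.0314]
-0.007 256 [0.0305 0.0314 0.0324]
-0.005 257 [0.031  0.032  0.0329]
-0.003 257 [0.0313 0.0323 0.0332]
-0.001 258 [0.0314 0.0324 0.0333]
0.001 261 [0.0313 0.0323 0.0336]
0.003 255 [0.0314 0.0323 0.0333]
0.005 266 [0.0313 0.0324 0.0334]
0.007 259 [0.0315 0.0324 0.0335]
0.009 261 [0.0315 0.0324 0.0333]
0.011 247 [0.0314 0.0324 0.0333]
0.013 6 [0.0003 0.0165 0.0318]
0.015 217 [-0.0007  0.0002  0.0013]
0.017 225 [-0.0008  0.0003  0.0012]
0.019 221 [-0.0008  0.0002  0.0015]
```

Request:
{"name": "play_rows", "arguments": {
  "steps": [
    [[0,0,0.0156],[-0.041,0.0073,0.03],-0.1],
    [[0,0,0.0156],[-0.0414,0.0073,0.08],-0.1],
    [[0,0,0.0156],[-0.0414,0.0073,0.13],-0.1],
    [[0,0,0.0156],[-0.0414,0.0073,0.18],-0.1],
    [[0,0,0.0156],[-0.0414,0.0073,0.22],-0.1],
    [[0,0,0.0156],[-0.0414,0.0073,0.245],-0.1],
    [[0,0,0.0156],[-0.0414,0.0073,0.249],-0.1],
    [[0,0,0.0156],[-0.0414,0.0073,0.249],-0.1],
    [[0,0,0.0156],[-0.0414,0.0073,0.249],0.5],
    [[0,0,0.0156],[-0.0414,0.0073,0.249],0.7],
    [[0,0,0.0156],[-0.0414,0.0073,0.249],0.7],
    [[0,0,0.0156],[-0.0414,0.0073,0.249],0.7],
    [[0,0,0.0156],[-0.0414,0.0073,0.249],0.7]
  ],
  "force": 40
}}

```text
t: 13.0
ee_pos: [0.4052, -0.2893, 0.0071]
orientation: [3.138, 0.001, 0.992]
contact_force: [-0.3, 0.4, 7.3]
grip_width: 0.315
grasp_force: 40.6
```

Request:
{"name": "play_rows", "arguments": {
  "steps": [
    [[0,0,0],[0,0,-0.02],0.7],
    [[0,0,0],[0,0,-0.06],0.7],
    [[0,0,0],[0,0,-0.1],0.7],
    [[0,0,0],[0.01,-0.015,-0.13],0.7],
    [[0,0,-0.05],[0.03,-0.046,-0.16],0.7],
    [[0,0,-0.1],[0.055,-0.085,-0.165],0.7],
    [[0,0,-0.15],[0.08,-0.122,-0.165],0.7],
    [[0,0,-0.2],[0.101,-0.154,-0.17],0.7],
    [[0,0,-0.25],[0.136,-0.174,-0.18],0.7],
    [[0,0,-0.3],[0.17,-0.194,-0.19],0.7],
    [[0,0,-0.36],[0.205,-0.214,-0.195],0.7],
    [[0,0,-0.42],[0.24,-0.234,-0.195],0.7],
    [[0,0,-0.48],[0.274,-0.254,-0.195],0.7],
    [[0,0,-0.55],[0.311,-0.249,-0.195],0.7],
    [[0,0,-0.62],[0.347,-0.244,-0.195],0.7],
    [[0,0,-0.7],[0.384,-0.239,-0.195],0.7],
    [[0,0,-0.78],[0.42,-0.234,-0.195],0.7],
    [[0,0,-0.86],[0.457,-0.229,-0.195],0.7],
    [[0,0,-0.893],[0.457,-0.229,-0.195],0.7],
    [[0,0,-0.893],[0.457,-0.229,-0.195],0.7]
  ]
}}

```text
t: 15.0
ee_pos: [0.4631, 0.2198, 0.2006]
orientation: [3.141, 0.0, 1.886]
contact_force: [0.2, 0.6, -1.0]
grip_width: 0.317
grasp_force: 40.0
```

Run:
```python
from h import *
axes();go([*toworld(-.005,-.006),.12],A+np.pi/2)
ci=cam("wrist");p,d=grab_frame("wrist");C=cloud(d,ci)
s=read_state();T=Ro.from_euler("xyz",s["orientation"]);L=T.inv().apply((C-s["ee_pos"]).reshape(-1,3)).reshape(400,640,3)
# strip in tool frame : top surface about z = TCP - 25..-27mm
for x in cut_out("edging_long","wrist")[:1]:
    g=x["region"]&(d>0);P=L[g];P=P[(P[:,2]>-.04)&(P[:,2]<0.01)]
    print(x["confidence"],x["box"],"x",np.percentile(P[:,0],[.5,99.5]),"y",np.percentile(P[:,1],[2,50,98]),"z",np.percentile(P[:,2],[2,50,98]))
    t=P[P[:,2]<np.percentile(P[:,2],60)]
    for lo in np.arange(.03,.14,.03):
        k=(P[:,0]>lo)&(P[:,0]<lo+.03)
        if k.any(): print(lo,np.percentile(P[k][:,1],[3,97]).round(4),np.median(P[k][:,2]).round(4))
cv2.imwrite("pics/w6.png",p[:,:,::-1])
```

```text
t 15.0 pos [0.4631 0.2198 0.2006] rpy [3.1414e+00 1.0000e-04 1.8858e+00] F [ 0.2  0.6 -1. ] gw 0.317 gf 40.0 q [ 0.21  0.31  1.58 -0.    1.25 -0.1 ]
t 15.0 yaw 1.886 turn [0.0002, 0.0001, -0.004] shift [0.0192, 0.1378, 0.0806]
0.67 [318.9, 185.1, 81.2, 370.2] x [-0.03925249  0.11123492] y [-0.01317106  0.00040131  0.01310397] z [-0.02629484 -0.02479186 -0.01655463]
0.03 [-0.0128  0.0129] -0.0248
0.06 [-0.0129  0.0127] -0.0247
0.09 [-0.0131  0.0126] -0.0247
```

View pics/w6.png

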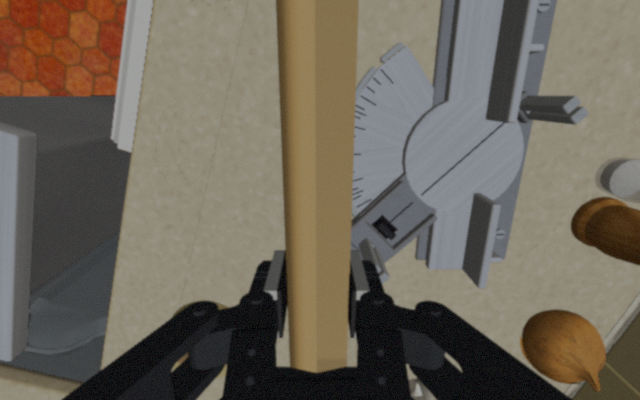

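Request:
{"name": "play_rows", "arguments": {
  "steps": [
    [[0,0,-0.004],[0.005,0.045,0.01],0.7],
    [[0,0,-0.004],[0.013,0.09,0.03],0.7],
    [[0,0,-0.004],[0.019,0.125,0.05],0.7],
    [[0,0,-0.004],[0.0192,0.1378,0.07],0.7],
    [[0,0,-0.004],[0.0192,0.1378,0.08],0.7],
    [[0,0,-0.004],[0.0192,0.1378,0.11],0.7],
    [[0,0,-0.004],[0.0192,0.1378,0.14],0.7],
    [[0,0,-0.004],[0.0192,0.1378,0.155],0.7],
    [[0,0,-0.004],[0.0192,0.1378,0.158],0.7],
    [[0,0,-0.004],[0.0192,0.1378,0.158],0.7]
  ]
}}

```text
t: 16.1
ee_pos: [0.5883, 0.2799, 0.0432]
orientation: [3.141, 0.0, 1.888]
contact_force: [0.4, -0.6, -1.2]
grip_width: 0.323
grasp_force: 39.5
```

Run:
```python
from h import *
axes();s=read_state();print("base",tobase(s["ee_pos"][None]))
ci=cam("wrist");p,d=grab_frame("wrist");np.savez("w7.npz",p=p,d=d,K=ci[0],e=ci[1],R=ci[2])
C=cloud(d,ci);T=Ro.from_euler("xyz",s["orientation"]);L=T.inv().apply((C-s["ee_pos"]).reshape(-1,3)).reshape(400,640,3)
m=(d>0)&(L[...,0]>.03)
k=m&(abs(C[...,2]-.068)<.003)&(abs(L[...,1]-.02)<.02);P=L[k];print("fence top y(tool)",k.sum(),np.percentile(P[:,1],[2,50,98]),"x",np.percentile(P[:,0],[2,98]))
for lo in np.arange(.03,.16,.02):
    kk=(P[:,0]>lo)&(P[:,0]<lo+.02)
    if kk.sum()>10: print(round(lo,2),kk.sum(),np.percentile(P[kk][:,1],[5,95]).round(4))
cv2.imwrite("pics/w7.png",p[:,:,::-1])
```

```text
t 16.1 pos [0.5883 0.2799 0.0432] rpy [3.1408 0.     1.8878] F [ 0.4 -0.6 -1.2] gw 0.323 gf 39.5 q [ 0.26  0.77  1.28 -0.    1.09 -0.05]
base [[-0.00512598 -0.00683282]]
fence top y(tool) 9735 [0.0006643  0.01314699 0.02886961] x [0.03249239 0.10909837]
0.03 2063 [0.0011 0.0271]
0.05 2954 [0.0014 0.0281]
0.07 2638 [0.0017 0.0284]
0.09 1972 [0.0049 0.0286]
0.11 108 [0.0071 0.0287]
```

View pics/w7.png

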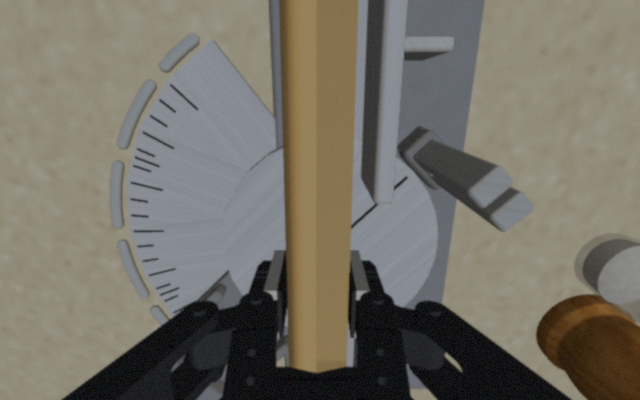

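Request:
{"name": "play_rows", "arguments": {
  "steps": [
    [[0,0,0],[0,0.002,0.003],0.7],
    [[0,0,0],[0,0.004,0.0048],0.7],
    [[0,0,0],[0,0.0055,0.005],0.7],
    [[0,0,0],[0.003,0.0055,0.005],0.7],
    [[0,0,0],[0.006,0.0055,0.005],0.7],
    [[0,0,0],[0.0075,0.0055,0.005],0.7],
    [[0,0,0],[0.0075,0.0055,0.005],0.7]
  ]
}}

```text
t: 16.85
ee_pos: [0.5914, 0.2888, 0.0374]
orientation: [3.141, 0.001, 1.888]
contact_force: [1.2, -3.3, 2.0]
grip_width: 0.315
grasp_force: 39.3
```

Request:
{"name": "play_rows", "arguments": {
  "steps": [
    [[0,0,0],[0.001,0,0],0.7],
    [[0,0,0],[0.001,0,0],0.7]
  ]
}}

```text
t: 17.05
ee_pos: [0.5913, 0.2889, 0.0373]
orientation: [3.142, 0.002, 1.888]
contact_force: [2.9, -8.1, 2.4]
grip_width: 0.32
grasp_force: 39.3
```

Request:
{"name": "play_rows", "arguments": {
  "steps": [
    [[0,0,0],[0.001,0,0],0.7],
    [[0,0,0],[0.001,0,0],0.7]
  ]
}}

```text
t: 17.25
ee_pos: [0.5913, 0.2889, 0.0373]
orientation: [-3.141, 0.003, 1.888]
contact_force: [3.2, -12.2, 2.4]
grip_width: 0.315
grasp_force: 39.3
```

Request:
{"name": "play_rows", "arguments": {
  "steps": [
    [[0,0,0],[-0.0015,0.001,0],0.7],
    [[0,0,0],[-0.0015,0.002,0],0.7],
    [[0,0,0],[-0.0015,0.002,0],0.7]
  ]
}}

```text
t: 17.55
ee_pos: [0.5923, 0.2892, 0.037]
orientation: [-3.139, 0.001, 1.889]
contact_force: [-2.3, -6.7, 3.0]
grip_width: 0.318
grasp_force: 39.5
```

Request:
{"name": "play_rows", "arguments": {
  "steps": [
    [[0,0,0],[0,0.001,0],0.7],
    [[0,0,0],[0,0.001,0],0.7]
  ]
}}

```text
t: 17.75
ee_pos: [0.5929, 0.2894, 0.0369]
orientation: [-3.138, 0.002, 1.889]
contact_force: [-2.7, -8.9, 4.3]
grip_width: 0.312
grasp_force: 39.9
```

Request:
{"name": "play_rows", "arguments": {
  "steps": [
    [[0,0,0],[0,0.001,0],0.7],
    [[0,0,0],[0,0.001,0],0.7]
  ]
}}

```text
t: 17.95
ee_pos: [0.5932, 0.2895, 0.0369]
orientation: [-3.136, 0.002, 1.89]
contact_force: [-8.0, -11.3, 6.4]
grip_width: 0.319
grasp_force: 40.0
```

Request:
{"name": "play_rows", "arguments": {
  "steps": [
    [[0,0,0],[0,0.001,0],0.7],
    [[0,0,0],[0,0.001,0],0.7]
  ]
}}

```text
t: 18.15
ee_pos: [0.5933, 0.2896, 0.0368]
orientation: [-3.133, 0.002, 1.889]
contact_force: [-12.9, -11.5, 9.4]
grip_width: 0.315
grasp_force: 39.9
```

Request:
{"name": "play_rows", "arguments": {
  "steps": [
    [[0,0,0],[-0.0005,-0.002,0],0.7],
    [[0,0,0],[-0.0005,-0.002,0],0.7],
    [[0,0,0],[-0.0005,-0.002,0],0.25],
    [[0,0,0],[-0.0005,-0.002,0],0.1],
    [[0,0,0],[-0.0005,-0.002,0],0.1],
    [[0,0,0],[-0.0005,-0.002,-0.015],0.1],
    [[0,0,0],[-0.0005,-0.002,-0.04],0.1],
    [[0,0,0],[-0.0005,-0.002,-0.08],0.1],
    [[0,0,0],[-0.0005,-0.002,-0.13],0.1],
    [[0,0,0],[0.02,-0.03,-0.18],0.1],
    [[0,0,0],[0.02,-0.06,-0.2],0.1],
    [[0,0,0],[0.02,-0.08,-0.2],0.1],
    [[0,0,0],[0.02,-0.08,-0.2],0.1]
  ]
}}

```text
t: 19.45
ee_pos: [0.5121, 0.2851, 0.2401]
orientation: [3.138, -0.0, 1.889]
contact_force: [-0.7, -0.7, -0.2]
grip_width: 0.452
grasp_force: 0.0
```

Run:
```python
from h import *
axes()
ci=cam("wrist");p,d=grab_frame("wrist");C=cloud(d,ci);B=tobase(C.reshape(-1,3)).reshape(400,640,2);Z=C[...,2]
x,y=B[...,0],B[...,1]
k=(d>0)&(abs(Z-.068)<.0025)&(x>.008)&(x<.03)&(y>-.12)&(y<.11)&(abs(y)>.04)
for s in (1,-1):
    kk=k&(y*s>0);print("fence",kk.sum(),np.percentile(x[kk],[3,97]) if kk.any() else "")
m=(d>0)&(Z>.058)&(Z<.0648)&(x>-.02)&(x<.0165)&(y>-.08)&(y<.15)
print("strip top z",np.median(Z[m&(x>-.005)&(x<.012)]))
for lo in np.arange(-.075,.145,.02):
    kk=m&(y>lo)&(y<lo+.02)
    if kk.sum()>20: print(round(lo,3),kk.sum(),np.percentile(x[kk],[3,97]).round(4))
kk=m&(x>-.004)&(x<.01);print("y ext",np.percentile(y[kk],[.2,99.8]))
c=(d>0)&(Z>.073)&(Z<.082)&(y>.1)&(y<.2)&(abs(x)<.05);print("cap y min",np.percentile(y[c],[1,99]) if c.any() else "")
r=np.hypot(x,y);kk=(d>0)&(abs(Z-.0775)<.003)&(r>.15)&(r<.185)&(x<0);n=B[kk].mean(0) if kk.any() else np.zeros(2);print("knob",kk.sum(),np.arctan2(-n[1],-n[0]),np.hypot(*n))
cv2.imwrite("pics/w8.png",p[:,:,::-1])
```

```text
t 19.45 pos [0.5121 0.2851 0.2401] rpy [ 3.1384e+00 -1.0000e-04  1.8890e+00] F [-0.7 -0.7 -0.2] gw 0.452 gf 0.0 q [ 0.31  0.44  1.29  0.    1.41 -0.01]
fence 633 [0.01668528 0.02412037]
fence 417 [0.01685559 0.02429747]
strip top z 0.062117894802457
-0.075 164 [-0.0067  0.0157]
-0.055 376 [-0.0069  0.0156]
-0.035 394 [-0.007   0.0157]
-0.015 420 [-0.0069  0.0157]
0.005 451 [-0.0071  0.0156]
0.025 468 [-0.0073  0.0156]
0.045 495 [-0.0072  0.0153]
0.065 528 [-0.0072  0.0154]
0.085 575 [-0.0075  0.0154]
0.105 616 [-0.0078  0.0153]
0.125 378 [-0.0102  0.0155]
y ext [-0.06330689  0.13582333]
cap y min [0.1360581  0.15560083]
knob 350 0.6324675826113506 0.11528931728069518
```

View pics/w8.png

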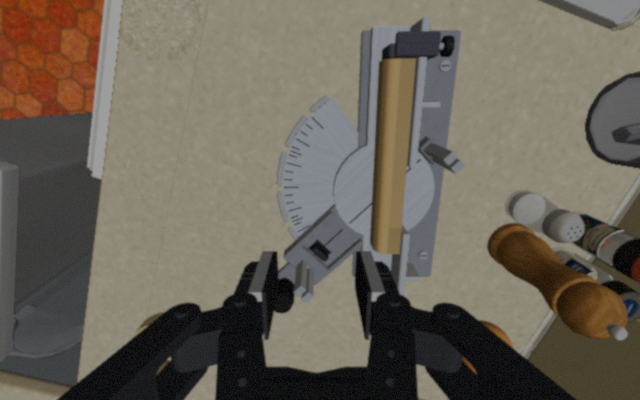

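```bash
python3 -c "
from rig import *
print(finish_job())"
```

```text
the job is handed in; nothing more can be done
None
```

I handed the job in at about 19.5 s. The arm is in the right-hand 45° stop with the slide pushed home. The long strip lies flat on the bed, within about 1 mm of both the fence and the unmoved length stop by the camera. The hand-in gave no verdict.

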